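# Shut the parts box and push its tray home under the riser

## Robot

A 6-joint arm with a two-finger parallel gripper is mounted at the origin on a cart in front of the work surface, level with it; the furniture and walls round the work are solid. World frame = base frame: x ahead of the robot, y to its left, z up, the work surface at z = 0. Lengths are in m, angles in rad, forces in N, time in s.
With the tool pointing down it reaches from about 0.275 to 0.875 m from the base axis. Payload 12.5 kg.
Tool frame: the origin (TCP) lies on the front face of the gripper's body, between the roots of the fingers; the fingertips stand 73 mm ahead of it and the grasp point (between the pads) lies 54 mm ahead of it; z points along the fingers, y is the line along which they close (so a half turn about z gives the same grasp; the last joint's range is limited). The gripper opens to 85 mm and grips with 20 to 120 N. Pads are 22 mm wide; open, the fingers measure 114 mm over their backs; the gripper's body (76 mm by 85 mm) begins 54 mm behind the grasp point. The pads swing forward as they close: fully open they stand 13 mm farther back than shut.
Start: joints at [-1.377, 0.351, 1.652, -0, 1.139, -0.085], TCP at [0.151, -0.529, 0.304] pointing down, gripper open.
Joint ranges: [-2.75, 2.75], [-0.79, 2.1], [0.01, 2.65], [-1.57, 4.71], [0.07, 3.14], [-2.87, 2.87]. Speed limits (rad/s): [2.22, 2.22, 2.79, 3.14, 3.14, 3.14].

## Interface

Orientations are given as a unit quaternion [w, x, y, z].
In Python, from bench import sensors, eyes, workorder gives the robot as it stands. The module is installed in compiled form; this text tells all that it offers.
- The arm moves only by the tool jog_arm, never from a script. Its argument "commands" is a list of rows, each a list of 6 numbers: the shift along the tool's x, y, z in m, then the turn, a rotation vector about the tool's x, y, z in rad. In form: [[x, y, z, ax, ay, az], ...]. A call has 1 to 8 rows; each row is the pose to reach, as a shift and turn from the pose commanded when the call began, along the tool's axes at that moment; what a row does not reach only later rows make up. A row lasts 1/10 s, in which the tool goes at most 50 mm and 8.59 degrees, less where a joint would pass 70% of its speed; a pose out of reach is approached as far as the arm can. A call with a gripper value outside its range is refused whole. "gripper" is the gripper's target within -1 to 1 (shut at 1, half-way at 0, fully open at -1), set as the call begins (left out, the last holds). The fingers move at their own pace and stop on an object; the grip force is fixed at half the most. Time passes only in rows, so rows that repeat a pose let the fingers close. It gives the time, the measured TCP pose, the force, the opening and the grip force at its end, in the units of the state.
- sensors.get_obs(): the state, without advancing time (a new reading comes with each control period).
- eyes.capture(name): name is "side" or "top"; returns a dict with "color" (420x560x3 uint8, blue, green, red), "depth" (420x560 float32, m along the optical axis (not along the pixel's ray), 0 where there is no reading), "fx", "fy", "cx", "cy" (pixels), "extrinsics" (4x4, takes a point from world to camera coordinates). Camera axes: x right, y down, z forward; pixel columns grow to the right and rows downward; lengths in m; the calibration is good to about 2 mm. A picture is of the moment at which its call begins.
- workorder.close_job(): hands the job in; it is judged then, once.
The state is a dict: "clock": time; "joint_pos": joint angles; "joint_velocities": joint speeds; "joint_torque": joint torques, N m; "tool_pos": TCP position; "tcp_rot": TCP orientation; "wrist_force": force on the tool from outside, world axes, zero at the start; "wrist_torque": the same for the moment, N m; "opening": finger opening in m; "finger_force": force on a finger pad.
Only numpy, scipy, OpenCV 4.12 (cv2) and the standard library are available. Lean on these libraries where they do the work, as an engineer would, in place of code of your own. Each camera call takes 0.05 s, during which the arm holds its last target. There are 200 camera calls.

## Task

The clear parts box in the pull-out tray has its lid standing open, too tall to go under the low riser. Without gripping or lifting anything, first push the lid over and down with the fingertips until it lies shut, while the tray is still out, then push the tray in until it is fully home with the box in it. Do not move the other things on the bench.

Things in the scene. Friction and masses are not known exactly. Their poses are not given: they have to be found in the camera images.
- tray_front (a point): centre of the outer face of the pull-out tray's blue front panel (162 mm wide, 10 mm thick, from 3 to 43 mm above the worktop); it lies 25 mm above the worktop and moves with the tray. x points level into the riser, the way the tray closes; y left along the panel; z up. The open grey tray behind it (inside 111 x 128 mm, walls 22 mm above the worktop) carries the clear box
- tray (a joint): how far the tray has been pushed in, m: 0 = fully out (where it starts), 0.13 = fully home (panel against the riser's front edges, hard stop). The riser's front lies 140 mm minus this value beyond tray_front along its x axis. Runs with about 1.5 N of friction and some damping, no catch
- riser: fixed low riser, light wood top on dark steel sides, 170 mm wide, 130 mm deep, top 62 mm above the worktop, 50 mm clear below; origin under its centre on the worktop, x points the way the tray closes, y left, z up
- box_center (a point): centre of the clear three-cell parts box (74 x 98 x 29 mm shut, about 0.25 kg, standing loose in the tray), 14.5 mm above its underside; x points the way the tray closes, y left, z up. The hinge is on the far (+x) side. With its lid shut the box passes under the riser with over 10 mm to spare
- lid_hinge (a point): middle of the lid's hinge line, at the top of the box's far wall, 34 mm above the worktop; the hinge line runs along y. Axes as box_center
- pin_box_lid (a joint): angle of the clear lid, rad: 0 = shut flat on the box, 1.57 = upright, 1.92 = its stop, leaning back toward the riser; starts at 1.2 to 1.88. A 2 mm plate 98 mm wide reaching 68 mm from the hinge (a small catch adds 3 mm). Its hinge friction about balances its weight: it mostly stays where it is left, so it must be pushed down all the way; shut, its top is 36 mm above the worktop
- tape_black: loose roll of black tape, 59 mm across, 18 mm high, lying flat on top of the riser near its back; origin at the centre of its underside. To be left alone
- dish: small loose round white dish, 37 mm across, 10 mm high, on the worktop to the right of the riser; origin at the centre of its underside. To be left alone
- flux_tin: loose round white tin, 44 mm across, 19 mm high, on the worktop to the left; origin at the centre of its underside. To be left alone
- flux_bottle: loose amber bottle with a thin black spout, 34 mm across, 94 mm high, on the worktop at the left; origin at the centre of its underside. To be left alone
- solder_spool: loose yellow and black solder spool, 55 mm across, 34 mm high, on the worktop at the left; origin at the centre of its underside. To be left alone
There are look-alikes about, which are no part of the job. What is meant by the part that bears box_center is not blue, orange or purple, and is the larger of those in its own colour.

How it is judged:
By the outcome, as a careful person would: the job done as asked, in the order asked, and still so for the second after the job is handed in, with the robot touching nothing.
It also fails if it takes over 45 s, if anything falls off the work surface, if the arm or the gripper's body presses on something with over 40 N, if the wrist force passes 120 N, or if a joint passes its speed limit or range.

## Working session

There is one attempt and no reset: what is moved stays moved. The work goes in short steps, Python scripts to look and compute and a tool call to move; the robot and the scene stay as the last step left them, time stands still between calls to the robot, and variables do not carry over. Pictures are saved under pics/ and viewed, at most 10 in all, crops included, and the job is handed in when it is done.

Besides the shell and the picture viewer there is one more tool, called after "Request:" by a JSON object that holds its "op" and its "data". jog_arm: Moves the arm, as the interface text tells. Its arguments: {"type":"object","properties":{"commands":{"type":"array","items":{"type":"array","items":{"type":"number"}}},"gripper":{"type":"number"}},"required":["commands"]}

```bash
mkdir -p pics; cat > h.py <<'E'
import numpy as np, cv2, pickle
from bench import sensors, eyes, workorder
def cap(n):
    c=eyes.capture(n); pickle.dump(c,open(f'{n}.pkl','wb')); return c
def pt(c,u,v,r=1):
    d=c['depth'][v-r:v+r+1,u-r:u+r+1]; d=d[d>0]
    z=np.median(d) if len(d) else np.nan
    p=np.array([(u-c['cx'])/c['fx']*z,(v-c['cy'])/c['fy']*z,z,1])
    return (np.linalg.inv(c['extrinsics'])@p)[:3]
def cloud(c):
    h,w=c['depth'].shape; v,u=np.mgrid[:h,:w]; z=c['depth']
    P=np.stack([(u-c['cx'])/c['fx']*z,(v-c['cy'])/c['fy']*z,z,np.ones_like(z)],-1)
    W=(P@np.linalg.inv(c['extrinsics']).T)[...,:3]; W[z==0]=np.nan; return W
def proj(c,p):
    q=c['extrinsics']@np.append(p,1); return q[0]/q[2]*c['fx']+c['cx'],q[1]/q[2]*c['fy']+c['cy']
E
python3 - <<'E'
from h import *
for n in('top','side'):
    c=cap(n); cv2.imwrite(f'pics/{n}1.png',c['color'])
    print(n,np.round(np.linalg.inv(c['extrinsics']),3))
o=sensors.get_obs();print(o['clock'],o['tool_pos'],o['tcp_rot'],o['opening'])
E
```

```text
top [[-0.027 -0.995  0.096  0.458]
 [-1.     0.026 -0.016  0.135]
 [ 0.014 -0.097 -0.995  0.919]
 [ 0.     0.     0.     1.   ]]
side [[ 0.987 -0.053  0.149  0.416]
 [-0.156 -0.472  0.868 -0.72 ]
 [ 0.024 -0.88  -0.474  0.541]
 [ 0.     0.     0.     1.   ]]
0.1 [ 0.15133666 -0.52853173  0.30342377] [-5.26387774e-04  9.90299455e-01  1.38948593e-01 -3.52597516e-05] 0.08549896006936265
```

View pics/top1.png

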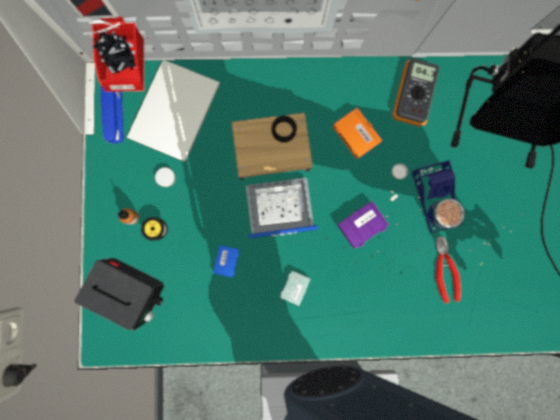

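View pics/side1.png

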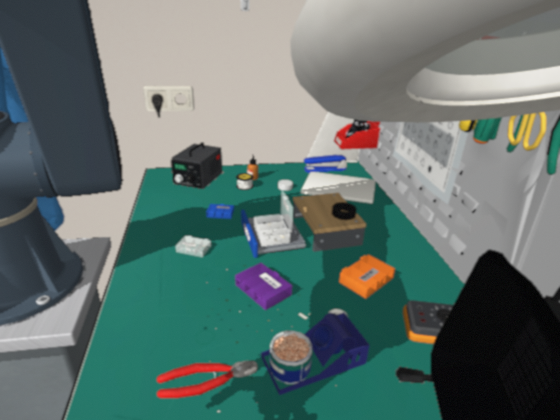

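The top view shows the tray's blue front panel along about (250,235)–(315,230), the riser at (273,145) with the tape roll at (284,128), and the clear box in the tray at (282,205). In the side view its lid stands up at (287,213).

Possible boxes in the top view: clear in the tray (282,205), small clear (295,287), blue (226,262), purple (362,225) and orange (357,132). The one at (282,205) fits, because it is the larger of the two clear ones and sits in the tray. I'll confirm that in a crop.

```bash
python3 - <<'E'
from h import *
T=pickle.load(open('top.pkl','rb'));S=pickle.load(open('side.pkl','rb'))
a=cv2.resize(T['color'][105:310,225:335],None,fx=2.8,fy=2.8,interpolation=3)
b=cv2.resize(S['color'][170:270,170:370],None,fx=2.4,fy=2.4,interpolation=3)
o=np.zeros((574,800,3),np.uint8);o[:a.shape[0],:a.shape[1]]=a[:574];o[:b.shape[0],310:310+b.shape[1]]=b
cv2.imwrite('pics/crop1.png',o)
W=cloud(T);c=T['color'].astype(int)
# riser top
m=(abs(W[...,2]-.062)<.006);m[:, :225]=0;m[:,320:]=0;m[:105]=0;m[185:]=0
r=cv2.minAreaRect(W[m][:,:2].astype(np.float32));print('riser',r,m.sum(),np.median(W[m][:,2]))
# blue panel
m=(c[...,0]>c[...,2]+60)&(c[...,0]>c[...,1]+30);m[:,:240]=0;m[:,325:]=0;m[:170]=0;m[245:]=0
P=W[m];P=P[P[:,2]>.03];print('panel top',len(P),P.mean(0),np.percentile(P,[2,98],axis=0),cv2.minAreaRect(P[:,:2].astype(np.float32)))
WS=cloud(S)
cs=S['color'].astype(int);m=(cs[...,0]>cs[...,2]+60)&(cs[...,0]>cs[...,1]+30);m[:,:235]=0;m[:,270:]=0;m[:200]=0;m[260:]=0
P=WS[m];print('panel side',len(P),P.mean(0),np.percentile(P,[2,98],axis=0))
# lid points: anything high in tray area
for n,w in(('top',W),('side',WS)):
    m=(w[...,0]>.43)&(w[...,0]<.62)&(w[...,1]>.0)&(w[...,1]<.2)&(w[...,2]>.068)&(w[...,2]<.13)
    P=w[m];print(n,'lid',len(P));
    if len(P):
        print(np.percentile(P,[2,50,98],axis=0))
        for z in np.arange(.068,.12,.008):
            q=P[(P[:,2]>=z)&(P[:,2]<z+.008)]
            if len(q):print(round(z,3),len(q),q.mean(0).round(4),q.min(0).round(3),q.max(0).round(3))
E
```

```text
riser ((0.681540846824646, 0.12144960463047028), (0.13057148456573486, 0.16977070271968842), 6.037131309509277) 3738 0.06119302883170136
panel top 285 [0.48302232 0.09599095 0.04171414] [[0.47256371 0.02380395 0.03789215]
 [0.49314008 0.17347634 0.04544963]] ((0.4826916456222534, 0.09890001267194748), (0.010229412466287613, 0.1578902304172516), 6.460314750671387)
panel side 271 [0.48770735 0.0702917  0.03265577] [[0.47477125 0.01756401 0.00613261]
 [0.50127053 0.16523645 0.04455826]]
top lid 148
[[0.56874831 0.06564001 0.06995895]
 [0.57395932 0.1120928  0.10059959]
 [0.57934671 0.1577817  0.10799704]]
0.068 15 [0.5746 0.1136 0.0713] [0.571 0.075 0.068] [0.578 0.158 0.074]
0.076 19 [0.5753 0.1064 0.0795] [0.571 0.064 0.076] [0.579 0.151 0.084]
0.084 20 [0.574  0.1213 0.0887] [0.57  0.063 0.084] [0.579 0.16  0.092]
0.092 19 [0.5758 0.1014 0.0964] [0.571 0.066 0.092] [0.579 0.151 0.1  ]
0.1 72 [0.574  0.1128 0.1046] [0.567 0.064 0.1  ] [0.58  0.159 0.108]
0.108 3 [0.5724 0.1065 0.1087] [0.569 0.104 0.108] [0.577 0.11  0.11 ]
side lid 176
[[0.57299102 0.06139241 0.06911402]
 [0.57795861 0.1041466  0.08869297]
 [0.58225931 0.15585359 0.10665808]]
0.068 36 [0.5778 0.1055 0.0722] [0.573 0.059 0.068] [0.583 0.152 0.076]
0.076 33 [0.5777 0.1066 0.08  ] [0.573 0.062 0.076] [0.582 0.157 0.084]
0.084 34 [0.5778 0.1044 0.0882] [0.573 0.061 0.084] [0.582 0.154 0.092]
0.092 30 [0.5781 0.1029 0.0959] [0.573 0.063 0.092] [0.584 0.155 0.1  ]
0.1 43 [0.5771 0.1078 0.1042] [0.571 0.061 0.1  ] [0.583 0.158 0.108]
```

View pics/crop1.png

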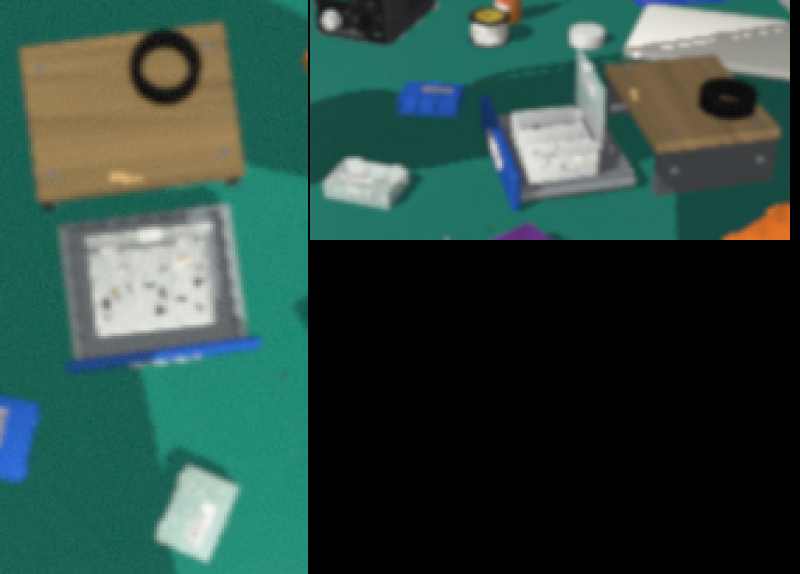

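The crop confirms it: the larger clear box is in the tray, with its lid about upright along (595,105) in the crop. The small clear box at (197,512) lies loose outside the tray. Next I'll compute the approach.

```bash
cat >> h.py <<'E'
from scipy.spatial.transform import Rotation as R
YAW=np.radians(6.3); EX=np.array([np.cos(YAW),np.sin(YAW),0])
HINGE=np.array([.576,.110,.034])
def rel(targets,yaw=YAW):
    o=sensors.get_obs(); q=o['tcp_rot']; Q=R.from_quat([q[1],q[2],q[3],q[0]])
    G=R.from_matrix(np.array([[np.cos(yaw),np.sin(yaw),0],[np.sin(yaw),-np.cos(yaw),0],[0,0,-1]]).T)
    rv=(Q.inv()*G).as_rotvec()
    print('tcp',o['tool_pos'].round(4) if hasattr(o['tool_pos'],'round') else o['tool_pos'],'rv',rv.round(3))
    for t in targets: print((Q.inv().apply(np.array(t)-o['tool_pos'])).round(4).tolist(),end=',')
    print()
E
python3 - <<'E'
from h import *
S=pickle.load(open('side.pkl','rb'));T=pickle.load(open('top.pkl','rb'))
for p in [(450,40),(340,60),(480,100)]:print(pt(S,*p))
for p in [(520,95),(480,75),(284,119),(520,60)]:print(pt(T,*p))
rel([(.36,-.33,.30),(.42,-.1,.28),(.5,.06,.24),HINGE+EX*.035+[0,0,.2]])
E
```

```text
[ 0.47313472 -0.62501745  0.53148047]
[ 0.4522266  -0.6068222   0.52420688]
[ 0.5486329  -0.53742499  0.49480144]
[ 0.77098818 -0.43769942  0.09853913]
[ 8.62360189e-01 -4.09145248e-01  7.79270504e-04]
[0.73459819 0.09107231 0.07776766]
[ 0.81239448 -0.38603343  0.18203439]
tcp [ 0.1513 -0.5285  0.3034] rv [-0.001  0.     0.169]
[0.2552, -0.1334, 0.0036],[0.3762, -0.338, 0.0238],[0.4972, -0.4698, 0.064],[0.6185, -0.4911, 0.07],
```

Request:
{"op": "jog_arm", "data": {"commands": [[0.04,-0.02,0,0,0,0.08],[0.08,-0.045,0,0,0,0.169],[0.12,-0.075,0,0,0,0.169],[0.155,-0.105,0,0,0,0.169],[0.19,-0.14,0,0,0,0.169],[0.225,-0.175,0,0,0,0.169],[0.255,-0.21,0,0,0,0.169],[0.285,-0.25,0,0,0,0.169]], "gripper": 1}}

```text
clock: 0.9
tool_pos: [0.357, -0.2083, 0.3038]
tcp_rot: [0.0, 0.999, 0.055, 0.0]
wrist_force: [0.5, 0.0, 0.6]
opening: -0.0001
finger_force: 0.0
```

```bash
python3 -c "
from h import *
rel([(.42,-.1,.28),(.5,.06,.24),HINGE+EX*.035+[0,0,.2],HINGE+EX*.035+[0,0,.125]])"
```

```text
tcp [ 0.357  -0.2083  0.3038] rv [ 0. -0. -0.]
[0.0744, -0.1008, 0.0238],[0.1714, -0.2511, 0.0638],[0.2874, -0.2925, 0.0699],[0.2874, -0.2925, 0.1449],
```

Request:
{"op": "jog_arm", "data": {"commands": [[0.03,-0.035,0,0,0,0],[0.06,-0.075,0.01,0,0,0],[0.09,-0.115,0.02,0,0,0],[0.12,-0.155,0.03,0,0,0],[0.15,-0.195,0.04,0,0,0],[0.185,-0.23,0.05,0,0,0],[0.225,-0.26,0.055,0,0,0],[0.265,-0.285,0.06,0,0,0]]}}

```text
clock: 1.7
tool_pos: [0.5879, 0.1033, 0.2435]
tcp_rot: [0.0, 0.998, 0.055, -0.0]
wrist_force: [1.8, -1.1, 0.8]
opening: -0.0
finger_force: 0.0
```

Request:
{"op": "jog_arm", "data": {"commands": [[0.022,-0.0075,0.01,0,0,0],[0.022,-0.0075,0.01,0,0,0],[0.022,-0.0075,0.03,0,0,0],[0.022,-0.0075,0.055,0,0,0],[0.022,-0.0075,0.055,0,0,0]]}}

```text
clock: 2.2
tool_pos: [0.6064, 0.1103, 0.1863]
tcp_rot: [0.0, 0.998, 0.055, -0.003]
wrist_force: [0.4, -0.2, 0.2]
opening: -0.0
finger_force: 0.0
```

```bash
python3 - <<'E'
from h import *
S=cap('side');T=cap('top')
rel([HINGE+EX*.035+[0,0,.125]])
for c,n in((S,'s'),(T,'t')):
    print(proj(c,HINGE),proj(c,HINGE+[0,0,.068]))
a=cv2.resize(S['color'][130:250,220:370],None,fx=5,fy=5,interpolation=3)
cv2.imwrite('pics/side2.png',a)
E
```

```text
tcp [0.608  0.1106 0.1896] rv [ 0.     0.001 -0.   ]
[0.0032, -0.0029, 0.0306],
(np.float64(284.36173051682584), np.float64(223.3784316408118)) (np.float64(285.26372904949153), np.float64(198.87175195005673))
(np.float64(277.12761328046673), np.float64(191.36273583559458)) (np.float64(277.90378925324393), np.float64(187.16616490503677))
```

View pics/side2.png

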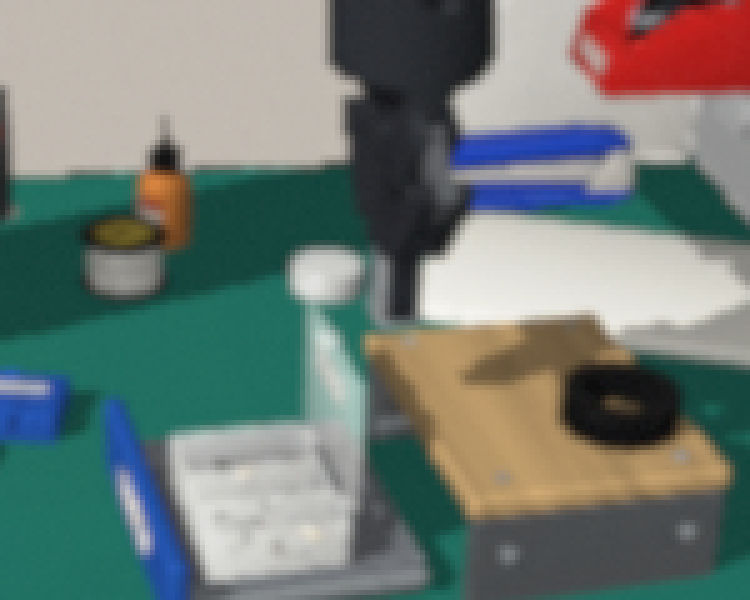

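The side crop shows the closed fingertips at (395,315), behind and above the lid, whose top edge runs from (315,305) to (365,380). They are clear of the riser and the tape. Now I'll lower them and sweep the lid over.

Request:
{"op": "jog_arm", "data": {"commands": [[0,-0.003,0.015,0,0,0],[0,-0.003,0.03,0,0,0],[0,-0.003,0.03,0,0,0],[-0.01,-0.003,0.031,0,0,0],[-0.021,-0.003,0.031,0,0,0],[-0.028,-0.003,0.0315,0,0,0],[-0.0345,-0.003,0.0325,0,0,0],[-0.0345,-0.003,0.0325,0,0,0]]}}

```text
clock: 3.1
tool_pos: [0.5729, 0.1101, 0.1568]
tcp_rot: [0.0, 0.998, 0.055, -0.0]
wrist_force: [0.5, -0.2, -0.4]
opening: -0.0003
finger_force: 0.0
```

```bash
python3 - <<'E'
from h import *
S=cap('side')
a=cv2.resize(S['color'][150:260,220:340],None,fx=5,fy=5,interpolation=3)
cv2.imwrite('pics/side3.png',a); rel([])
E
```

```text
tcp [0.5734 0.1101 0.1568] rv [ 0.  0. -0.]
```

View pics/side3.png

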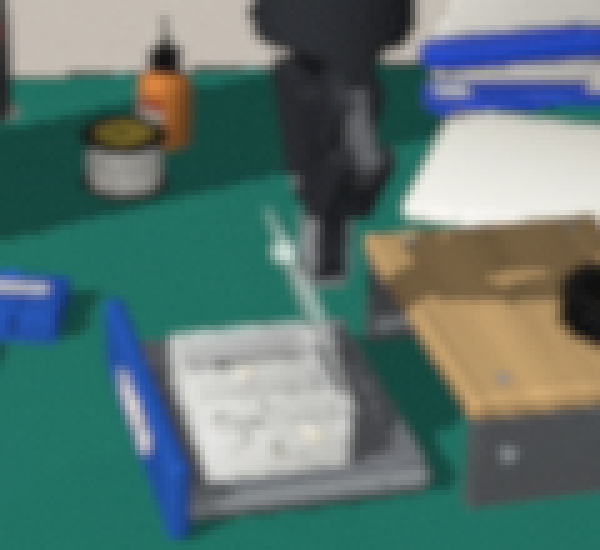

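The lid now leans toward the front, pushed by the finger at about (320,270), and the box has stayed put. I'll continue the arc.

Request:
{"op": "jog_arm", "data": {"commands": [[-0.0065,0,0.002,0,0,0],[-0.0125,0,0.005,0,0,0],[-0.018,0,0.009,0,0,0],[-0.0235,0,0.0135,0,0,0],[-0.028,0,0.0185,0,0,0],[-0.0315,0,0.024,0,0,0],[-0.0345,0,0.03,0,0,0],[-0.0365,0,0.0365,0,0,0]]}}

```text
clock: 3.95
tool_pos: [0.5369, 0.1061, 0.1195]
tcp_rot: [0.0, 0.998, 0.055, -0.0]
wrist_force: [0.5, -0.3, 1.6]
opening: -0.0
finger_force: 0.7
```

Request:
{"op": "jog_arm", "data": {"commands": [[-0.001,0,0.004,0,0,0],[-0.0015,0,0.008,0,0,0],[-0.002,0,0.011,0,0,0],[-0.002,0,0.0125,0,0,0],[-0.002,0,0.0135,0,0,0],[-0.002,0,0.0135,0,0,0]]}}

```text
clock: 4.55
tool_pos: [0.5366, 0.106, 0.1081]
tcp_rot: [-0.0, 0.998, 0.055, 0.002]
wrist_force: [-0.0, 0.3, 14.2]
opening: 0.0002
finger_force: 7.2
```

Request:
{"op": "jog_arm", "data": {"commands": [[0,0,-0.02,0,0,0],[-0.02,0,-0.05,0,0,0],[-0.05,0,-0.06,0,0,0],[-0.085,0,-0.06,0,0,0],[-0.105,0,-0.06,0,0,0],[-0.105,0,-0.06,0,0,0]]}}

```text
clock: 5.15
tool_pos: [0.4289, 0.0942, 0.1666]
tcp_rot: [0.0, 0.998, 0.055, -0.001]
wrist_force: [-0.0, 0.1, -0.2]
opening: -0.0
finger_force: 0.0
```

```bash
python3 - <<'E'
from h import *
S=cap('side');T=cap('top')
a=cv2.resize(S['color'][150:260,220:340],None,fx=5,fy=5,interpolation=3)
cv2.imwrite('pics/side4.png',a)
F=np.array([.4777,.0983,.025]);rel([F-EX*.03+[0,0,.07],F-EX*.011+[0,0,.07],F-EX*.011+EX*.13+[0,0,.07]])
W=cloud(S)
m=(W[...,0]>.5)&(W[...,0]<.6)&(W[...,1]>.03)&(W[...,1]<.18)&(W[...,2]>.028)&(W[...,2]<.2)
P=W[m];print(len(P),np.percentile(P,[1,50,90,99],axis=0))
E
```

```text
tcp [0.4316 0.0945 0.1669] rv [ 0.    -0.001 -0.   ]
[0.0162, 0.0013, 0.072],[0.0352, 0.0013, 0.072],[0.1652, 0.0012, 0.0721],
700 [[0.50600599 0.05597571 0.02840618]
 [0.54164709 0.0978917  0.03590261]
 [0.57076563 0.14345626 0.0371849 ]
 [0.57887792 0.15534356 0.03818864]]
```

View pics/side4.png

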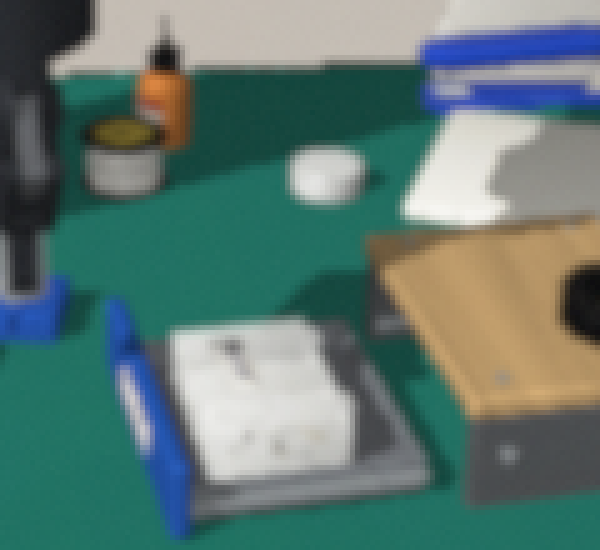

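The lid lies flat on the box at about (265,390), with its top measured at 36–38 mm. The tray is still fully out. Next I'll drop in front of the panel and push gently.

Request:
{"op": "jog_arm", "data": {"commands": [[0,0.001,0.04,0,0,0],[0,0.001,0.072,0,0,0],[0,0.001,0.072,0,0,0],[0.012,0.001,0.072,0,0,0],[0.022,0.001,0.072,0,0,0],[0.028,0.001,0.072,0,0,0],[0.034,0.001,0.072,0,0,0],[0.038,0.001,0.072,0,0,0]]}}

```text
clock: 6.05
tool_pos: [0.4697, 0.0977, 0.0952]
tcp_rot: [-0.0, 0.998, 0.055, 0.001]
wrist_force: [-0.0, 0.1, 0.4]
opening: 0.0
finger_force: 0.0
```

Request:
{"op": "jog_arm", "data": {"commands": [[0.005,0,0,0,0,0],[0.01,0,0,0,0,0],[0.016,0,0,0,0,0],[0.022,0,0,0,0,0],[0.028,0,0,0,0,0],[0.034,0,0,0,0,0],[0.04,0,0,0,0,0],[0.046,0,0,0,0,0]]}}

```text
clock: 6.85
tool_pos: [0.515, 0.1027, 0.0946]
tcp_rot: [0.0, 0.998, 0.055, -0.0]
wrist_force: [-2.2, -1.3, 0.4]
opening: -0.0003
finger_force: 0.9
```

Request:
{"op": "jog_arm", "data": {"commands": [[0.006,0,0,0,0,0],[0.012,0,0,0,0,0],[0.018,0,0,0,0,0],[0.024,0,0,0,0,0],[0.03,0,0,0,0,0],[0.036,0,0,0,0,0],[0.042,0,0,0,0,0],[0.048,0,0,0,0,0]]}}

```text
clock: 7.65
tool_pos: [0.5628, 0.108, 0.0946]
tcp_rot: [-0.0, 0.998, 0.055, -0.0]
wrist_force: [-2.3, -2.2, -1.4]
opening: 0.0003
finger_force: 0.9
```

Request:
{"op": "jog_arm", "data": {"commands": [[0.005,0,0,0,0,0],[0.01,0,0,0,0,0],[0.015,0,0,0,0,0],[0.02,0,0,0,0,0],[0.024,0,0,0,0,0],[0.027,0,0,0,0,0],[0.03,0,0,0,0,0],[0.032,0,0,0,0,0]]}}

```text
clock: 8.45
tool_pos: [0.5943, 0.1115, 0.0946]
tcp_rot: [-0.0, 0.998, 0.055, 0.0]
wrist_force: [-1.1, -1.1, -0.0]
opening: 0.0002
finger_force: 0.8
```

Request:
{"op": "jog_arm", "data": {"commands": [[0.002,0,0,0,0,0],[0.004,0,0,0,0,0],[0.006,0,0,0,0,0],[0.006,0,0,0,0,0]]}}

```text
clock: 8.85
tool_pos: [0.5987, 0.1119, 0.0945]
tcp_rot: [0.0, 0.998, 0.055, -0.002]
wrist_force: [-12.1, -2.8, 8.7]
opening: -0.0001
finger_force: 5.9
```

Request:
{"op": "jog_arm", "data": {"commands": [[0.0015,0,0,0,0,0],[0.003,0,0,0,0,0],[0.003,0,0,0,0,0]]}}

```text
clock: 9.15
tool_pos: [0.5992, 0.112, 0.0944]
tcp_rot: [0.0, 0.998, 0.055, -0.006]
wrist_force: [-28.5, -4.7, 22.2]
opening: 0.0004
finger_force: 14.3
```

Request:
{"op": "jog_arm", "data": {"commands": [[-0.01,0,0,0,0,0],[-0.04,0,0,0,0,0],[-0.08,0,0,0,0,0],[-0.1,0,-0.03,0,0,0],[-0.13,0,-0.07,0,0,0],[-0.15,0,-0.1,0,0,0],[-0.15,0,-0.1,0,0,0]]}}

```text
clock: 9.85
tool_pos: [0.4536, 0.0962, 0.198]
tcp_rot: [-0.0, 0.998, 0.055, 0.003]
wrist_force: [0.5, -0.3, -1.0]
opening: 0.0001
finger_force: 0.0
```

```bash
python3 - <<'E'
from h import *
S=cap('side');T=cap('top')
o=np.hstack([cv2.resize(S['color'][150:260,220:370],None,fx=2.66,fy=2.66,interpolation=3)[:290,:398],cv2.resize(T['color'][100:250,215:330],None,fx=3.4,fy=3.4,interpolation=3)[:290,:390]])
cv2.imwrite('pics/fin.png',o)
W=cloud(T);c=T['color'].astype(int)
m=(c[...,0]>c[...,2]+60)&(c[...,0]>c[...,1]+30)&(W[...,2]>.03)&(W[...,2]<.055)&(W[...,0]>.5)&(W[...,0]<.66)&(abs(W[...,1]-.11)<.1)
P=W[m];r=cv2.minAreaRect(P[:,:2].astype(np.float32));print(r,(np.array([.6815,.1214])-r[0])@EX[:2],'expect .070')
E
```

```text
((0.6116079092025757, 0.11377176642417908), (0.01010750513523817, 0.1596326380968094), 6.063355445861816) 0.07030708830405233 expect .070
```

View pics/fin.png

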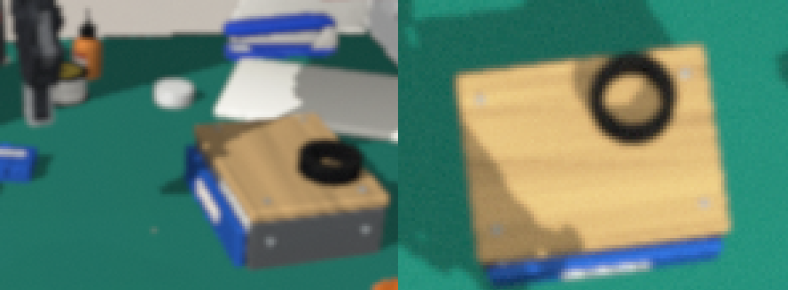

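The blue panel sits flush against the riser front, at (215,205) in the side half and (600,262) in the top half. The tape has not moved, and the robot is clear.

```bash
python3 -c "
from h import *
print(workorder.close_job())"
```

```text
the job is handed in; nothing more can be done
None
```

I pushed the lid shut with the tray still out, then pushed the tray fully home with the box in it, and handed the job in at about 10 s on the clock with no sign that anything else on the bench moved.

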